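Re-pin the carton gauge stop

ROBOT

A 6-joint arm with a two-finger parallel gripper is mounted at the origin on the work surface. World frame = base frame: x ahead of the robot, y to its left, z up, the work surface at z = 0. Lengths are in mm, angles in rad, forces in N, time in s.
With the tool pointing down it reaches from about 325 to 900 mm from the base axis. Payload 3.5 kg.
Tool frame: the origin (TCP) lies midway between the tips of the shut fingers; the grasp point (between the pads) lies 19 mm behind it; z points along the fingers, y is the direction in which the jaws open and shut (so a half turn about z gives the same grasp; the last joint's range is limited). The gripper opens to 85 mm and grips with 20 to 120 N. Pads are 22 mm wide; open, the fingers measure 114 mm over their backs; the gripper's body (76 mm by 85 mm) begins 54 mm behind the grasp point. The pads swing forward as they close: fully open they stand 13 mm farther back than shut.
Start: joints at [-1.451, 0.276, -0.026, 1.268, 0, 1.467], TCP at [138.089, -609.552, 196.713] pointing down, gripper open.
Joint ranges: [-3.12, 3.12], [-0.85, 1.88], [-1.08, 1.24], [-1.95, 2.15], [-1.57, 1.53], [-3.14, 3.14]. Speed limits (rad/s): [2.57, 2.57, 3.14, 3.14, 3.14, 3.14].

INTERFACE

Orientations are given as a 3x3 rotation matrix whose columns are the frame's x, y, z axes.
In Python, from bench import env gives the robot as it stands. The module is installed in compiled form; this text tells all that it offers.
- The arm moves only by the tool send_rows, never from a script. Its argument "rows" is one flat list of numbers, 7 for each row, row after row: the shift along the tool's x, y, z in mm, then the turn, a rotation vector about the tool's x, y, z in rad, then the finger opening in mm, from 0 to 85.4. A call has 1 to 5 rows; each row is the pose to reach, as a shift and turn from the pose commanded when the call began, along the tool's axes at that moment; what a row does not reach only later rows make up. A row lasts 1/8 s, in which the tool goes at most 62.5 mm and 10.7 degrees, less where a joint would pass 70% of its speed; a pose out of reach is approached as far as the arm can. A call with a gripper value outside its range is refused whole. The fingers move at their own pace and stop on an object; "force" is the grip in N (left out, the last holds). Time passes only in rows, so rows that repeat a pose let the fingers close. It gives the time, the measured TCP pose, the force and the opening at its end, in the units of the state.
- env.observe(): the state, without advancing time (a new reading comes with each control period).
- env.capture(name): name is "side" or "top"; returns the picture (400x640x3 uint8, red, green, blue); there is no depth.
- env.calibration(name): a dict with "camera_matrix" (3x3 intrinsics, pixels), "rvec" (rotation vector, rad) and "tvec" (3), from world to camera coordinates, as OpenCV has them. Camera axes: x right, y down, z forward; pixel columns grow to the right and rows downward; lengths in mm; the calibration is good to about 2 mm. A picture is of the moment at which its call begins. calibration takes no time and is no camera call.
- env.sign_off(): hands the job in, once; it reports no verdict.
Trained networks look in the newest picture that a camera, given by its name, has taken for a name from the list of things; names that differ only in an ending like _2 or _b are one class to them, and where a whole thing is asked for, a point or a joint stands for the part that bears it (a point fixed in the world has none). Each returns a list of dicts, best first, with "conf" (0 to 1); they miss things now and then, are a little off and sometimes report something else, mostly with a low value. They report only what shows in the picture. A call takes as long as a camera call.
- env.boxes_of(query, camera): "point" ([row, column] as shares, 0 to 1, of the picture: columns of its width, rows of its height, amid what is visible of it).
- env.cut_out(query, camera): "mask" (400x640 bool, what is visible of it) and "point" ([row, column] as shares, 0 to 1, of the picture: columns of its width, rows of its height, amid what is visible of it).
- env.spot_point(query, camera): "point" ([row, column] as shares, 0 to 1, of the picture: columns of its width, rows of its height: a listed point, or the origin of a listed thing).
The state is a dict: "time_s": time; "joints": joint angles; "qvel": joint speeds; "tau": joint torques, N m; "ee_pos": TCP position; "eef_rot": TCP orientation; "ft_force": force on the tool from outside, world axes, zero at the start; "torque": the same for the moment, N m; "gripper_width": finger opening in mm.
Only numpy, scipy, OpenCV 4.12 (cv2) and the standard library are available. Lean on these libraries where they do the work, as an engineer would, in place of code of your own. Each camera call takes 0.05 s, during which the arm holds its last target. There are 200 camera calls.

TASK

On the packing bench one carton lies loose in the carton gauge. Pull the stop's detent pin up until it clicks into its raised position and let go of it there, push the stop along its rail so that it drives the carton up against the end fence, and press the pin fully home in the hole that leaves the carton only a few millimetres of play. Do not crush the carton, and leave the other cartons, the bottle and the tape roll where they stand.

Things in the scene. Friction and masses are not known exactly. Their poses are not given: they have to be found in the camera images.
- gauge: Steel rail fixed to the bench, 50 (x) by 310 (y) by 30 mm high. Origin: centre of its underside. z up, y along the rail away from the fence at its -y end, x toward the carton bay beside the rail (bare bench, x 40 to 130 mm, between fence and paddle). Five upright 18 mm holes through the rail at x = 0, y = -21, 9, 39, 69, 99 mm.
- fence (a point): Point at the foot of the fence's carton-side face, at gauge x = 85, y = -145 mm, on the bench. The fence is an upright grey plate 10 mm thick, 80 mm high, gauge x from -25 to 140 mm.
- stop (a joint): Slide position (m) of the aluminium stop riding on the rail: 0 where it starts pinned (pin axis at gauge y = 69 mm), growing toward the fence: pin axis at y = 69 mm - value, range -35 to 105 mm. 30, 60, 90 mm put it over the holes y = 39, 9, -21. About 2 N friction; stays where left. Around the pin: block 44 x 44 mm up to 66 mm over the bench, on it a neck 34 x 34 mm up to 80 mm.
- paddle (a point): Centre of the carton face of the stop's paddle, an upright plate 8 mm thick, 30 mm fenceward of the pin axis, gauge x from -15 to 135 mm, 31 to 91 mm over the bench. With the pin in the holes y = 39, 9, -21 this face is 154, 124, 94 mm from the fence: 4 mm more than the 150, 120, 90 mm cartons.
- push (a point): Top middle of the outer face of the stop's push plate, the face to push toward the fence. Plate: 56 mm wide (gauge x), 6 mm thick, top 115 mm over the bench, this face 76 mm from the pin axis on the side away from the fence, at gauge x = 0. A flat tail, top 41 mm over the bench, joins it to the block.
- pin: Captive upright detent pin, 100 mm long, 0.12 kg. Origin: its tip; z up to the knob. Tapered 16 mm foot; black round knob: cap 34 mm across, 82 to 100 mm from the tip, on an 18 mm collar (68 to 82 mm). Home: tip 12 mm over the bench, collar on the stop's neck, foot 18 mm deep in the rail. Raised: 22 mm higher, tip 34 mm over the bench, clear of the rail.
- knob (a point): Centre of the flat top of the pin's knob: 112 mm over the bench when home, 134 mm when raised. Spring balls hold the pin at both heights: about 13 N pulls it up past them, 9 N pushes it down; it hits a hard stop 2 mm above the raised height and cannot come out. The taper still finds a hole up to 4 mm out of line and draws the stop along.
- carton_short: Closed brown cardboard carton, 80 (x) by 90 (y) by 100 mm high, about 0.3 kg, pale tape strip, plain white labels. Origin: centre of its underside. Any one of the three cartons lies in the gauge's bay, the other two are parked outside; all lie with y roughly along the gauge's y.
- carton_mid: Closed brown cardboard carton, 80 (x) by 120 (y) by 100 mm high, about 0.4 kg, pale tape strip, plain white labels. Origin: centre of its underside. Any one of the three cartons lies in the gauge's bay, the other two are parked outside; all lie with y roughly along the gauge's y.
- carton_long: Closed brown cardboard carton, 80 (x) by 150 (y) by 100 mm high, about 0.5 kg, pale tape strip, plain white labels. Origin: centre of its underside. Any one of the three cartons lies in the gauge's bay, the other two are parked outside; all lie with y roughly along the gauge's y.
- bottle: Closed white plastic bottle, 66 mm across, 200 mm tall, standing. Origin: centre of its underside. Bystander; it may stand close beside the rail or off the rail's far (+y) end.
- tape_roll: Roll of packing tape lying flat, 90 mm across, 48 mm high. Origin: centre of its underside. Bystander; it changes places with the bottle.

How it is judged (in metres and radians):
On the way:
1. the pin is raised and stays up by itself, let go, with the stop still where it started (z of pin in the frame of gauge above 0.031 m and contact force between each of the fingers, the arm and pin below 0.1 N and value of joint stop between -0.012 and 0.012 m), for 0.2 s.
At the end, for the whole second after the job is handed in: The bay carton is square, its end within 8 mm of the fence; the stop is at the hole for its length (y = -21 for 90 mm, 9 for 120 mm, 39 for 150 mm; within 4 mm); the pin is home in that hole (tip under 14.5 mm over the bench, nominal 12); all at rest (((x of carton_short in the frame of gauge between 0.035 and 0.14 m and y of carton_short in the frame of gauge between -0.103 and -0.092 m and y of pin in the frame of gauge between -0.025 and -0.017 m and angle between the y axis of carton_short and the y axis of gauge, either way round below 0.1 rad and angle between carton_short's own z axis and vertical below 0.1 rad and linear speed of carton_short below 0.02 m/s) or (x of carton_mid in the frame of gauge between 0.035 and 0.14 m and y of carton_mid in the frame of gauge between -0.088 and -0.077 m and y of pin in the frame of gauge between 0.005 and 0.013 m and angle between the y axis of carton_mid and the y axis of gauge, either way round below 0.1 rad and angle between carton_mid's own z axis and vertical below 0.1 rad and linear speed of carton_mid below 0.02 m/s) or (x of carton_long in the frame of gauge between 0.035 and 0.14 m and y of carton_long in the frame of gauge between -0.073 and -0.062 m and y of pin in the frame of gauge between 0.035 and 0.043 m and angle between the y axis of carton_long and the y axis of gauge, either way round below 0.1 rad and angle between carton_long's own z axis and vertical below 0.1 rad and linear speed of carton_long below 0.02 m/s)) and z of pin in the frame of gauge below 0.0145 m and angle between pin's own z axis and vertical below 0.12 rad and linear speed of pin below 0.02 m/s and velocity of joint stop between -0.01 and 0.01 m/s); the robot touches nothing.
It fails at once if a parked carton is shifted by more than 30 mm, or the gauge's carton is taken out of its bay ((distance of carton_short from where it was at the start of the episode above 0.03 m and not (x of carton_short in the frame of gauge between 0.035 and 0.14 m)) or (distance of carton_mid from where it was at the start of the episode above 0.03 m and not (x of carton_mid in the frame of gauge between 0.035 and 0.14 m)) or (distance of carton_long from where it was at the start of the episode above 0.03 m and not (x of carton_long in the frame of gauge between 0.035 and 0.14 m))).
It fails at once if a carton is tipped over (angle between any of carton_short, carton_mid, carton_long's own z axis and vertical above 0.4 rad).
It fails at once if the stop is jammed hard into a carton (more than 40 N) (contact force between stop and carton_short above 40 N or contact force between stop and carton_mid above 40 N or contact force between stop and carton_long above 40 N).
It fails at once if the bottle or the tape roll is shifted by more than 30 mm or tipped (distance of any of bottle, tape_roll from where it was at the start of the episode above 0.03 m or angle between any of bottle, tape_roll's own z axis and vertical above 0.3 rad).
It also fails if it takes over 64 s, if anything falls off the work surface, if the arm or the gripper's body presses on something with over 40 N, if the wrist force passes 120 N, or if a joint passes its speed limit or range.

## Working session

There is one attempt and no reset: what is moved stays moved. The work goes in short steps, Python scripts to look and compute and a tool call to move; the robot and the scene stay as the last step left them, time stands still between calls to the robot, and variables do not carry over. Pictures are saved under pics/ and viewed, about 8 in all and at most 12, crops included, and the job is handed in when it is done.

Besides the shell and the picture viewer there is one more tool, called after ">>>" as name(argument=value, ...) on one line, values as JSON. send_rows: Moves the arm, as the interface text tells. Its arguments: {"type":"object","properties":{"rows":{"type":"array"},"force":{"type":"number"}},"required":["rows"]}

```bash
mkdir -p pics; cat > h.py <<'E'
import numpy as np, cv2
from bench import env
def cal(c):
    d=env.calibration(c); R=cv2.Rodrigues(np.array(d["rvec"],float))[0]
    return np.array(d["camera_matrix"],float),R,np.array(d["tvec"],float).ravel()
def ray(c,pt):  # pt = (row,col) shares
    K,R,t=cal(c); p=np.linalg.inv(K)@[pt[1]*640,pt[0]*400,1]
    return -R.T@t, R.T@p
def atz(c,pt,z):
    o,d=ray(c,pt); return o+d*(z-o[2])/d[2]
def tri(p1,p2):
    (a,u),(b,v)=ray("top",p1),ray("side",p2)
    s=np.linalg.lstsq(np.c_[u,-v],b-a,rcond=None)[0]
    return (a+u*s[0]+b+v*s[1])/2, np.linalg.norm(a+u*s[0]-b-v*s[1])
def px(c,P):
    K,R,t=cal(c); q=K@(R@np.array(P,float)+t); return q[:2]/q[2]
E
python3 - <<'E'
from h import *
ims=[env.capture(c) for c in("top","side")]
for n,i in zip(("top","side"),ims): cv2.imwrite(f"pics/{n}0.png",i[:,:,::-1])
Z=dict(fence=0,knob=112,push=115,paddle=61,bottle=0,tape_roll=0,carton_short=0,carton_mid=0,carton_long=0,gauge=0)
for n,z in Z.items():
    for c in("top","side"):
        for r in env.spot_point(n,c)[:2]:
            print(n,c,round(r["conf"],2),np.round(np.array(r["point"])*[400,640]),atz(c,r["point"],z).round(0))
s=env.observe();print(s["ee_pos"],s["eef_rot"],s["time_s"],s["ft_force"])
E
```

```text
fence top 0.69 [169. 409.] [ 653. -141.    0.]
knob side 0.85 [192. 314.] [562.  73. 112.]
push top 0.8 [191. 292.] [564. 155. 115.]
push side 0.7 [223. 309.] [563. 153. 115.]
paddle top 0.55 [167. 343.] [638.  36.  61.]
paddle side 0.64 [200. 286.] [624.  53.  61.]
bottle top 0.61 [246. 329.] [444.  66.   0.]
bottle side 0.73 [235. 372.] [441.  75.   0.]
bottle side 0.65 [163. 373.] [ 441. -154.    0.]
tape_roll top 0.84 [195. 247.] [573. 285.   0.]
tape_roll side 0.58 [322. 291.] [577. 288.   0.]
tape_roll side 0.17 [226. 308.] [577.  65.   0.]
carton_short top 0.98 [118. 351.] [793.  13.   0.]
carton_short side 0.8 [202. 219.] [785.  20.   0.]
carton_short side 0.2 [186. 285.] [646. -48.   0.]
carton_mid top 0.74 [246. 413.] [ 449. -150.    0.]
carton_mid top 0.18 [191. 246.] [583. 290.   0.]
carton_mid side 0.57 [164. 375.] [ 438. -153.    0.]
carton_long top 0.66 [170. 377.] [649. -56.   0.]
carton_long side 0.6 [183. 285.] [646. -59.   0.]
gauge top 0.86 [201. 352.] [563.   8.   0.]
gauge side 0.63 [204. 320.] [557.   1.   0.]
[ 138.08845232 -609.58524689  196.73547797] [[ 9.75285079e-01  2.20950252e-01 -1.09449085e-05]
 [ 2.20950251e-01 -9.75285077e-01 -7.15958893e-05]
 [-2.64935357e-05  6.74081223e-05 -9.99999997e-01]] 1.1 [-0.41623595  0.17602075  0.1099878 ]
```

View pics/top0.png

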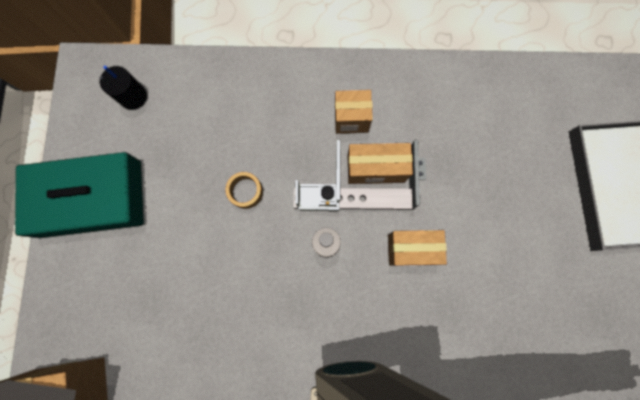

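View pics/side0.png

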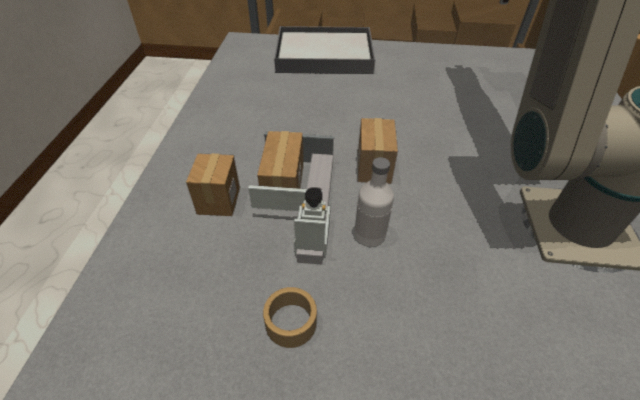

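```bash
python3 - <<'E'
from h import *
from scipy.optimize import least_squares
G=dict(fence=(85,-145,0),knob=(0,69,112),push=(0,145,115),paddle=(60,39,61))
P=[]
for c in("top","side"):
    env.capture(c)
    for n in G:
        for r in env.spot_point(n,c)[:1]:
            if n!="paddle" and r["conf"]>.4: P.append((n,c,np.array(r["point"])[::-1]*[640,400]))
P.append(("knob","top",np.array([327,192.])))
def W(p,g): c,s=np.cos(p[2]),np.sin(p[2]); return [p[0]+c*g[0]-s*g[1],p[1]+s*g[0]+c*g[1],g[2]]
f=lambda p:np.concatenate([px(c,W(p,G[n]))-q for n,c,q in P])
r=least_squares(f,[563,8,0],loss="soft_l1",x_scale=[1,1,.01])
print(r.x); 
for (n,c,q),e in zip(P,f(r.x).reshape(-1,2)): print(n,c,q.round(1),e.round(1))
p=r.x
for n,g in G.items(): print(n,np.round(W(p,g),1))
for c,cx,cy in(("top",380,180),("side",310,180)):
    im=cv2.imread(f"pics/{c}0.png")
    for y in(155,-155):
        for x in(-25,25): cv2.circle(im,tuple(int(v) for v in px(c,W(p,(x,y,30)))),1,(0,0,255),-1)
    for g in list(G.values())+[(0,y,30) for y in(39,9,-21)]: cv2.circle(im,tuple(int(v) for v in px(c,W(p,g))),1,(0,255,0),-1)
    cv2.imwrite(f"pics/{c}1.png",cv2.resize(im[cy-80:cy+80,cx-105:cx+105],None,fx=3.7,fy=3.7))
import cv2
a,b=cv2.imread("pics/top1.png"),cv2.imread("pics/side1.png")
cv2.imwrite("pics/f1.png",cv2.resize(np.vstack([a[:,:],b]),(600,0) if 0 else (390,592)))
E
```

```text
[5.65692565e+02 7.23733008e+00 5.00992785e-03]
fence top [408.8 169.5] [-1.4  0.2]
knob top [324.1 190.5] [2. 1.]
push top [409.1 248.3] [-115.3  -57.7]
knob side [312.2 195.3] [ 0.1 -2.5]
push side [306.8 222.8] [ 0.5 -0.8]
knob top [327. 192.] [-1.  -0.5]
fence [ 651.4 -137.3    0. ]
knob [565.3  76.2 112. ]
push [565.  152.2 115. ]
paddle [625.5  46.5  61. ]
```

View pics/top1.png

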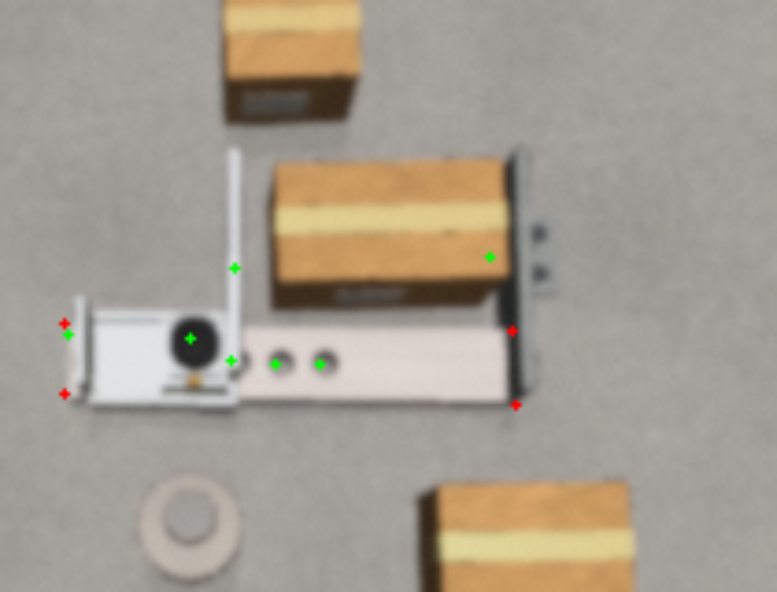

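>>> send_rows(rows=[38,-38,-18,0,0,-0.13,85,76,-76,-36,0,0,-0.26,85,114,-114,-54,0,0,-0.39,85,152,-152,-72,0,0,-0.52,85,190,-190,-90,0,0,-0.65,85])

```text
time_s: 2.22
ee_pos: [282.1, -380.8, 287.5]
eef_rot: [[0.64, 0.769, 0.001], [0.769, -0.64, -0.001], [-0.0, 0.001, -1.0]]
ft_force: [0.8, -0.4, -0.2]
gripper_width: 85.1
```

```bash
cat > go.py <<'E'
import sys
from h import *
s=env.observe(); R=np.array(s["eef_rot"]); p=np.array(s["ee_pos"])
T=np.array([float(v) for v in sys.argv[1:4]]); Rt=np.array([[0,1,0],[1,0,0],[0,0,-1.]])
print("t",s["time_s"],"pos",p.round(1),"shift",(R.T@(T-p)).round(1),"rot",cv2.Rodrigues(R.T@Rt)[0].ravel().round(4),"F",np.round(s["ft_force"],1),"w",round(s["gripper_width"],1),"q",np.round(s["joints"],2))
E
python3 go.py 564 73 290
```

```text
t 2.225 pos [ 282.1 -380.8  287.5] shift [529.1 -73.6  -2.6] rot [ 7.000e-04  3.000e-04 -6.941e-01] F [ 0.8 -0.4 -0.2] w 85.1 q [-1.07 -0.03 -0.19  1.41  0.    1.2 ]
```

>>> send_rows(rows=[58,-8,0,0,0,-0.13,85,116,-16,0,0,0,-0.26,85,174,-24,0,0,0,-0.39,85,232,-32,0,0,0,-0.52,85,290,-40,0,0,0,-0.65,85])

```text
time_s: 2.85
ee_pos: [438.0, -132.7, 287.1]
eef_rot: [[0.044, 0.999, 0.001], [0.999, -0.044, -0.001], [-0.001, 0.001, -1.0]]
ft_force: [1.2, -0.8, -0.2]
gripper_width: 85.1
```

```bash
python3 go.py 564 73 290
```

```text
t 2.85 pos [ 438.  -132.7  287.1] shift [211.  116.9  -2.9] rot [ 0.0012  0.0007 -0.0438] F [ 1.2 -0.8 -0.2] w 85.1 q [-0.44 -0.06 -0.22  1.41 -0.    1.18]
```

>>> send_rows(rows=[52,29,0,0,0,-0.044,85,104,58,0,0,0,-0.044,85,156,87,0,0,0,-0.044,85,211,117,0,0,0,-0.044,85,211,117,0,0,0,-0.044,85])

```text
time_s: 3.48
ee_pos: [565.5, 74.1, 286.1]
eef_rot: [[-0.001, 1.0, -0.0], [1.0, 0.001, 0.001], [0.001, -0.0, -1.0]]
ft_force: [-0.8, -0.3, -0.5]
gripper_width: 85.0
```

```bash
python3 go.py 564 73 140;python3 - <<'E'
from h import *
a=env.capture("top");print([(r["conf"],np.array(r["point"])*[400,640],atz("top",r["point"],112)) for r in env.spot_point("knob","top")[:2]])
b=env.capture("side")
print([(r["conf"],atz("side",r["point"],112)) for r in env.spot_point("knob","side")[:2]])
cv2.imwrite("pics/s2.png",cv2.resize(b[60:280,180:480,::-1],None,fx=2.5,fy=2.5))
E
```

```text
t 3.475 pos [565.5  74.1 286.1] shift [ -1.2  -1.5 146.1] rot [-0.     -0.0007  0.0014] F [-0.8 -0.3 -0.5] w 85.0 q [ 0.02  0.15 -0.    1.42  0.    1.59]
[]
[(0.69, array([557.1521113 ,  75.14028211, 112.        ])), (0.69, array([610.75122628,  97.43609078, 112.        ]))]
```

View pics/s2.png

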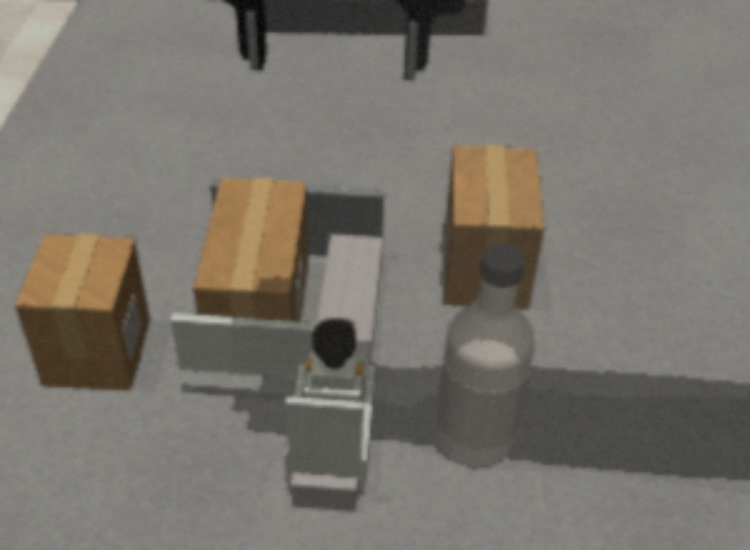

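>>> send_rows(rows=[0,0,50,0,0,0,85,0,-1,100,0,0,0,85,0,-1,150,0,0,0,85,0,-1,180,0,0,0,85,0,-1,180,0,0,0,85])

```text
time_s: 4.3
ee_pos: [559.8, 69.2, 104.3]
eef_rot: [[0.006, 1.0, -0.006], [1.0, -0.006, -0.0], [-0.0, -0.006, -1.0]]
ft_force: [0.2, -0.7, 0.6]
gripper_width: 84.5
```

```bash
python3 go.py 564 73 87;python3 - <<'E'
from h import *
a=env.capture("top");b=env.capture("side")
print([(r["conf"],np.array(r["point"])*[400,640],atz("side",r["point"],112)) for r in env.spot_point("knob","side")[:2]])
cv2.imwrite("pics/s3.png",np.vstack([cv2.resize(b[110:260,250:450,::-1],None,fx=3.5,fy=3.5)]))
E
```

```text
t 4.3 pos [559.8  69.2 104.3] shift [ 3.8  4.3 17.3] rot [-0.0062  0.0002 -0.0064] F [ 0.2 -0.7  0.6] w 84.5 q [ 0.01  0.24 -0.28  1.06 -0.    1.59]
[(0.78, array([192.52 , 312.896]), array([564.2864836 ,  75.22596865, 112.        ]))]
```

View pics/s3.png

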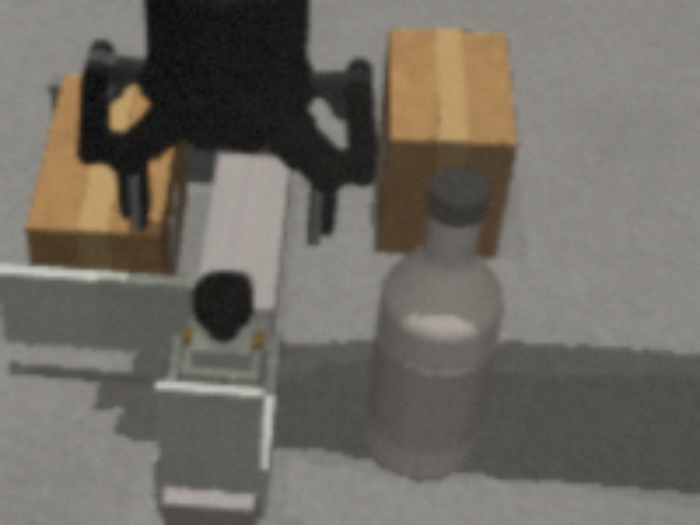

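>>> send_rows(rows=[5,4,0,-0.006,0,-0.006,85,5,4,8,-0.006,0,-0.006,85,5,4,8,-0.006,0,-0.006,85])

```text
time_s: 4.82
ee_pos: [566.6, 75.9, 98.3]
eef_rot: [[-0.002, 1.0, 0.005], [1.0, 0.002, -0.0], [-0.0, 0.005, -1.0]]
ft_force: [-0.5, -0.2, -0.2]
gripper_width: 85.0
```

```bash
python3 go.py 564 74 87;python3 - <<'E'
from h import *
b=env.capture("side")
print([(r["conf"],np.array(r["point"])*[400,640],atz("side",r["point"],112)) for r in env.spot_point("knob","side")[:2]])
E
python3 go.py 564 74 87
```

```text
t 4.825 pos [566.6  75.9  98.3] shift [-1.9 -2.7 11.3] rot [0.005  0.0001 0.0024] F [-0.5 -0.2 -0.2] w 85.0 q [ 0.02  0.25 -0.28  1.04 -0.    1.59]
[(0.84, array([191.68 , 314.624]), array([561.26914828,  72.59280236, 112.        ]))]
t 4.925 pos [566.9  75.9  98.5] shift [-1.9 -3.  11.5] rot [0.0054 0.0001 0.0022] F [ 0.7 -0.1  0. ] w 85.1 q [ 0.02  0.25 -0.28  1.04 -0.    1.59]
```

>>> send_rows(rows=[-2,-2,6,0.005,0,0.002,85,-2,-2,11,0.005,0,0.002,85,-2,-2,11,0.005,0,0.002,85,-2,-2,11,0.005,0,0.002,60,-2,-2,11,0.005,0,0.002,50], force=50)

```text
time_s: 5.55
ee_pos: [565.4, 73.8, 87.9]
eef_rot: [[0.0, 1.0, 0.001], [1.0, -0.0, 0.0], [0.0, 0.001, -1.0]]
ft_force: [-0.0, -0.1, -0.6]
gripper_width: 51.3
```

```bash
python3 go.py 564 74 87;python3 - <<'E'
from h import *
b=env.capture("side")
cv2.imwrite("pics/s4.png",np.vstack([cv2.resize(b[110:260,250:450,::-1],None,fx=3.5,fy=3.5)]))
E
```

```text
t 5.55 pos [565.4  73.8  87.9] shift [ 0.2 -1.4  0.9] rot [ 0.0014 -0.     -0.    ] F [-0.  -0.1 -0.6] w 51.3 q [ 0.02  0.26 -0.29  1.02 -0.    1.59]
```

View pics/s4.png

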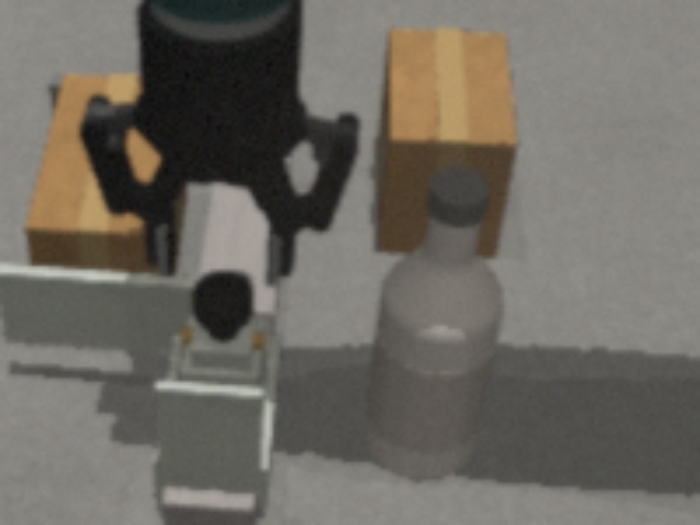

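```bash
python3 - <<'E'
from h import *
for P in [(565,74,88),(540,74,96),(590,74,96),(565,74,112),(565,30,96),(565,74,200),(565,150,115)]:
    q=px("side",P); print(P,q.round(1),((q-[250,110])*3.5).round(0), px("top",P).round(1))
for c in("top","side"):
    K,R,t=cal(c); print(c,(-R.T@t).round(0))
a=env.capture("top");cv2.imwrite("pics/t4.png",cv2.resize(a[110:260,270:450,::-1],None,fx=4,fy=4))
E
```

```text
(565, 74, 88) [312.6 200.7] [219. 317.] [327.  193.6]
(540, 74, 96) [325.4 198.9] [264. 311.] [326.7 203.2]
(590, 74, 96) [299.9 196.7] [175. 304.] [327.2 182.7]
(565, 74, 112) [312.6 192. ] [219. 287.] [327.  191.7]
(565, 30, 96) [315.3 182.2] [228. 253.] [345.3 193.4]
(565, 74, 200) [312.4 156.7] [218. 163.] [327.1 184. ]
(565, 150, 115) [307.5 221. ] [201. 389.] [294.7 190.6]
top [ 382.   72. 1069.]
side [499. 602. 650.]
```

View pics/t4.png

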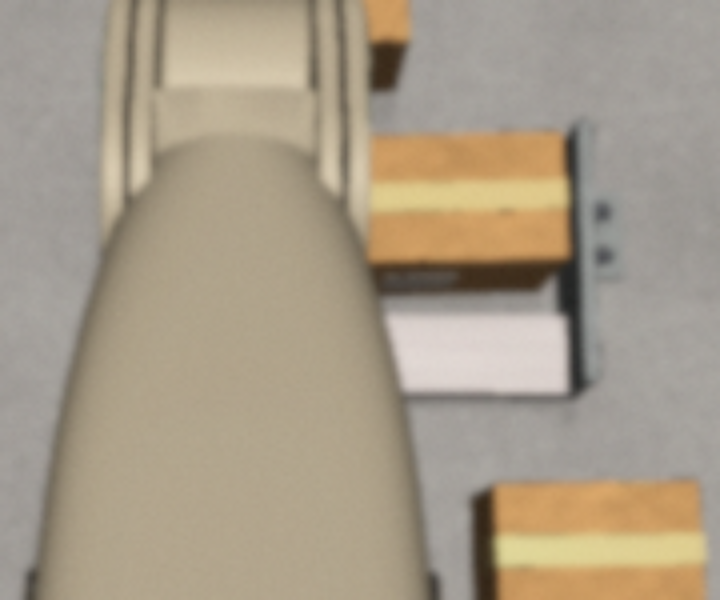

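```bash
python3 - <<'E'
from h import *
for P in [(0,0,0)]: print(px("side",P),px("top",P))
im=cv2.imread("pics/s4.png"); im=im.copy()
f=lambda P:tuple(int(v) for v in (px("side",P)-[250,110])*3.5)
for dy in(-11,11):
  for dx in(-25,25,-40,40): cv2.circle(im,f((565+dx,74+dy,95)),3,(0,0,255),-1)
for dy in(-38,38):
  for dx in(-42,42): cv2.circle(im,f((565+dx,74+dy,161)),3,(0,255,255),-1)
for g in((564,73,112),(564,149,115)): cv2.circle(im,f(g),3,(0,255,0),-1)
for dx in (-15,135): cv2.circle(im,f((565+dx,4+39,91)),3,(255,0,0),-1)
cv2.imwrite("pics/s5.png",im)
E
```

```text
[578.08698912 226.35185266] [351.69292434 434.20331514]
```

View pics/s5.png

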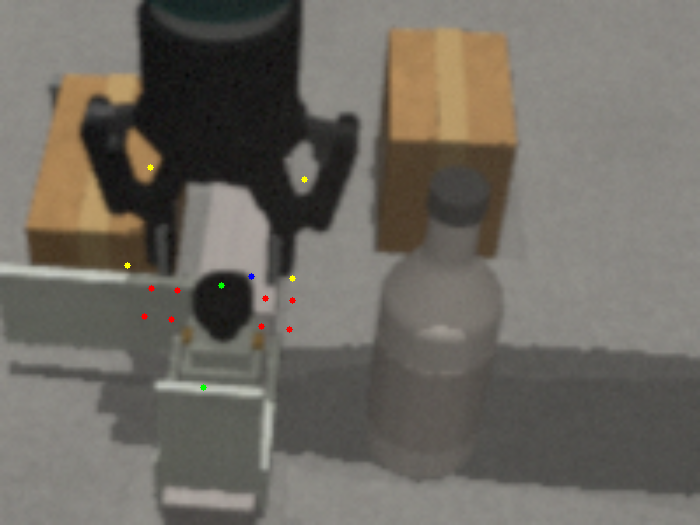

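>>> send_rows(rows=[0,0,0,0,0,0,40,0,0,0,0,0,0,32,0,0,0,0,0,0,26,0,0,0,0,0,0,26], force=20)

```text
time_s: 6.15
ee_pos: [565.2, 73.7, 87.7]
eef_rot: [[0.0, 1.0, 0.001], [1.0, -0.0, -0.0], [-0.0, 0.001, -1.0]]
ft_force: [-1.3, -0.1, -1.0]
gripper_width: 26.1
```

```bash
python3 go.py 564 74 87;python3 - <<'E'
from h import *
b=env.capture("side")
cv2.imwrite("pics/s6.png",np.vstack([cv2.resize(b[80:260,230:430,::-1],None,fx=3.2,fy=3.2)]))
E
```

```text
t 6.15 pos [565.2  73.7  87.7] shift [ 0.3 -1.2  0.7] rot [ 0.001  0.    -0.   ] F [-1.3 -0.1 -1. ] w 26.1 q [ 0.02  0.26 -0.29  1.02 -0.    1.59]
```

View pics/s6.png

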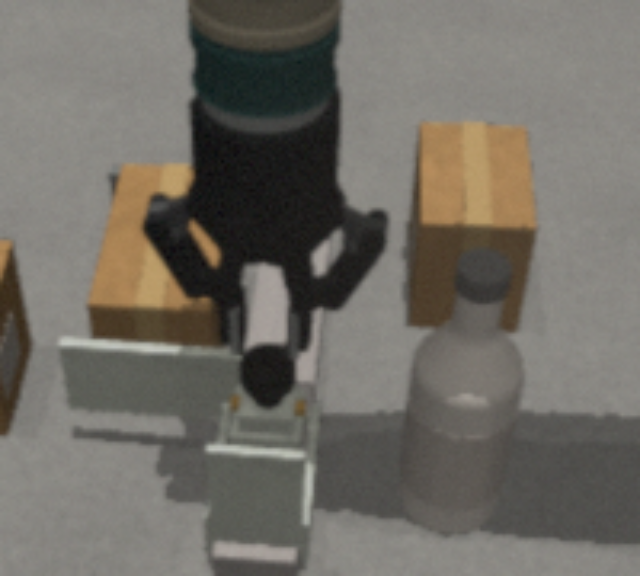

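```bash
python3 - <<'E'
from h import *
# (tcp pos, width, back, observed inner-tip px left,right)
O=[((565.5,74.1,286.1),85,13,(282,87.2),(344,91.2)),
   ((559.8,69.2,104.3),84.5,13,(250+140/3.5,110+228/3.5),(250+318/3.5,110+242/3.5)),
   ((565.4,73.8,87.9),51.3,7,(250+165/3.5,110+272/3.5),(250+280/3.5,110+274/3.5)),
   ((565.2,73.7,87.7),26.1,3,(303.4,189.4),(323.1,190))]
for p,w,b,l,r in O:
    print("obs",np.round(l,1),np.round(r,1))
    for d in[(0,0,0),(0,-30,0),(0,0,25),(0,-15,12)]:
        h=w/2+6
        P=np.array(p)+d+[0,0,b]
        print(d,px("side",P+[h,0,0]).round(1),px("side",P-[h,0,0]).round(1))
E
```

```text
obs [282.   87.2] [344.   91.2]
(0, 0, 0) [281.3 105.9] [342.7 110.2]
(0, -30, 0) [284.5  95.6] [344.   99.6]
(0, 0, 25) [280.3  91.8] [343.6  96. ]
(0, -15, 12) [282.5  94.1] [343.8  98.1]
obs [290.  175.1] [340.9 179.1]
(0, 0, 0) [290.6 186.5] [340.8 190.6]
(0, -30, 0) [293.  175.9] [341.9 179.8]
(0, 0, 25) [290.  176.9] [341.4 181.1]
(0, -15, 12) [291.6 176.6] [341.7 180.7]
obs [297.1 187.7] [330.  188.3]
(0, 0, 0) [296.3 196.8] [328.6 199.5]
(0, -30, 0) [298.6 186.1] [330.  188.7]
(0, 0, 25) [295.9 187.6] [329.  190.4]
(0, -15, 12) [297.3 187. ] [329.5 189.7]
obs [303.4 189.4] [323.1 190. ]
(0, 0, 0) [302.9 198.8] [322.3 200.4]
(0, -30, 0) [304.9 188.1] [323.8 189.6]
(0, 0, 25) [302.6 189.7] [322.4 191.4]
(0, -15, 12) [303.8 189. ] [323.1 190.7]
```

>>> send_rows(rows=[0,0,0,0,0,0,60,0,0,0,0,0,0,60,12,0,0,0,0,0,60,27,0,0,0,0,0,60,27,0,0,0,0,0,50])

```text
time_s: 6.82
ee_pos: [565.1, 102.2, 87.7]
eef_rot: [[-0.002, 1.0, 0.001], [1.0, 0.002, 0.0], [0.0, 0.001, -1.0]]
ft_force: [0.1, 0.3, 0.3]
gripper_width: 49.9
```

>>> send_rows(rows=[0,0,0,0,0,0,40,0,0,0,0,0,0,26,0,0,0,0,0,0,26,0,0,0,0,0,0,26])

```text
time_s: 7.32
ee_pos: [565.2, 100.5, 87.7]
eef_rot: [[0.0, 1.0, 0.001], [1.0, -0.0, -0.0], [-0.0, 0.001, -1.0]]
ft_force: [0.7, 0.0, -0.3]
gripper_width: 25.8
```

>>> send_rows(rows=[0,0,0,0,0,0,60,0,0,0,0,0,0,60,-14,0,0,0,0,0,60,-27,0,0,0,0,0,60,-27,0,5,0,0,0,60])

```text
time_s: 7.95
ee_pos: [565.7, 72.4, 83.0]
eef_rot: [[0.002, 1.0, 0.002], [1.0, -0.002, -0.0], [-0.0, 0.002, -1.0]]
ft_force: [0.4, 0.5, -0.1]
gripper_width: 60.0
```

>>> send_rows(rows=[0,0,3,0,0,0,60,0,0,6,0,0,0,60,0,0,8,0,0,0,60,0,0,8,0,0,0,60])

```text
time_s: 8.45
ee_pos: [565.0, 74.0, 74.4]
eef_rot: [[-0.0, 1.0, 0.001], [1.0, 0.0, 0.0], [0.0, 0.001, -1.0]]
ft_force: [0.6, 0.1, -0.5]
gripper_width: 59.7
```

```bash
python3 go.py 564 74 87;python3 - <<'E'
from h import *
b=env.capture("side")
for r in env.spot_point("knob","side"): print(r["conf"],atz("side",r["point"],112))
cv2.imwrite("pics/s7.png",np.vstack([cv2.resize(b[140:240,260:370,::-1],None,fx=6,fy=6,interpolation=cv2.INTER_CUBIC)]))
E
```

```text
t 8.45 pos [565.   74.   74.4] shift [  0.   -1.  -12.6] rot [ 0.0005 -0.      0.0004] F [ 0.6  0.1 -0.5] w 59.7 q [ 0.02  0.27 -0.3   0.99  0.    1.59]
0.82 [569.9224227   82.34530691 112.        ]
```

View pics/s7.png

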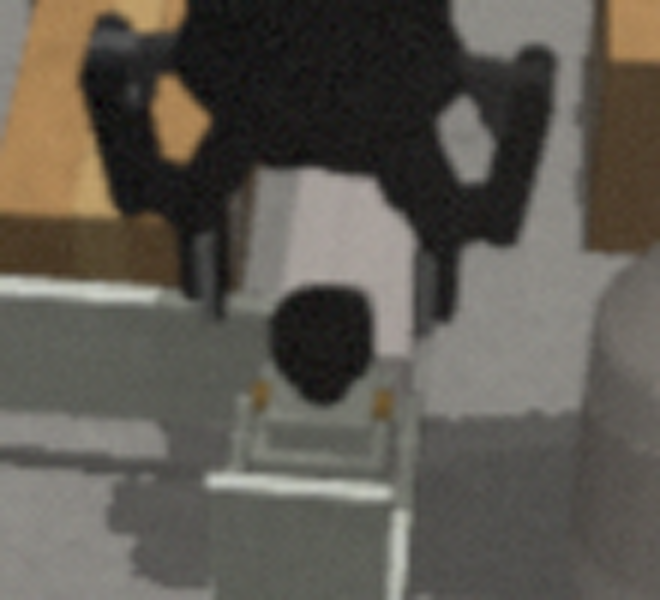

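>>> send_rows(rows=[0,-1,5,0,0,0,60,0,-1,10,0,0,0,60,0,-1,14,0,0,0,60,0,-1,14,0,0,0,60])

```text
time_s: 9.05
ee_pos: [563.7, 73.7, 60.1]
eef_rot: [[0.0, 1.0, -0.0], [1.0, -0.0, -0.0], [-0.0, -0.0, -1.0]]
ft_force: [-0.5, -0.3, 0.8]
gripper_width: 60.2
```

>>> send_rows(rows=[0,0,0,0,0,0,40,0,0,0,0,0,0,26,0,0,0,0,0,0,26,0,0,0,0,0,0,26])

```text
time_s: 9.55
ee_pos: [564.4, 73.7, 61.0]
eef_rot: [[0.0, 1.0, 0.001], [1.0, -0.0, -0.0], [-0.0, 0.001, -1.0]]
ft_force: [-0.5, 0.1, 1.1]
gripper_width: 32.9
```

>>> send_rows(rows=[0,0,0,0,0,0,20,0,0,0,0,0,0,20,0,0,-3,0,0,0,20,0,0,-6,0,0,0,20,0,0,-6,0,0,0,20], force=70)

```text
time_s: 10.18
ee_pos: [564.0, 73.7, 66.3]
eef_rot: [[0.0, 1.0, 0.0], [1.0, -0.0, -0.0], [-0.0, 0.0, -1.0]]
ft_force: [1.6, -2.1, -2.2]
gripper_width: 31.4
```

>>> send_rows(rows=[0,0,-5,0,0,0,20,0,0,-10,0,0,0,20,0,0,-14,0,0,0,20,0,0,-16,0,0,0,20,0,0,-16,0,0,0,20])

```text
time_s: 10.8
ee_pos: [564.4, 73.8, 83.7]
eef_rot: [[-0.0, 1.0, 0.002], [1.0, 0.0, 0.0], [0.0, 0.002, -1.0]]
ft_force: [0.1, 0.2, -1.8]
gripper_width: 31.2
```

>>> send_rows(rows=[0,0,-1,0,0,0,20,0,0,-1,0,0,0,20])

```text
time_s: 11.05
ee_pos: [564.4, 73.8, 83.9]
eef_rot: [[-0.0, 1.0, 0.001], [1.0, 0.0, 0.0], [0.0, 0.001, -1.0]]
ft_force: [-0.3, 0.4, -1.5]
gripper_width: 31.1
```

```bash
python3 go.py 564 74 87;python3 - <<'E'
from h import *
b=env.capture("side")
for n,z in(("knob",134),("push",115)):
  for r in env.spot_point(n,"side")[:2]: print(n,r["conf"],atz("side",r["point"],z), atz("side",r["point"],112))
E
```

```text
t 11.05 pos [564.4  73.8  83.9] shift [ 0.2 -0.4 -3.1] rot [ 0.0014 -0.      0.    ] F [-0.3  0.4 -1.5] w 31.1 q [ 0.02  0.26 -0.3   1.01 -0.    1.59]
knob 0.84 [570.14210736  77.06446701 134.        ] [573.17338101  54.66125835 112.        ]
knob 0.21 [564.43984134 354.7951304  134.        ] [567.22795525 344.23509391 112.        ]
push 0.64 [565.20697226 153.73049032 115.        ] [565.57796748 151.21399016 112.        ]
```

>>> send_rows(rows=[0,0,0,0,0,0,40,0,0,0,0,0,0,60,0,0,0,0,0,0,60,0,0,0,0,0,0,60,0,0,0,0,0,0,60])

```text
time_s: 11.82
ee_pos: [564.2, 73.8, 83.7]
eef_rot: [[-0.0, 1.0, 0.001], [1.0, 0.0, -0.0], [-0.0, 0.001, -1.0]]
ft_force: [-0.1, -0.7, 0.9]
gripper_width: 59.7
```

```bash
python3 go.py 564 74 87;python3 - <<'E'
from h import *
b=env.capture("side")
for n,z in(("knob",134),("push",115)):
  for r in env.spot_point(n,"side")[:2]: print(n,r["conf"],atz("side",r["point"],z), atz("side",r["point"],112))
cv2.imwrite("pics/s8.png",np.vstack([cv2.resize(b[140:240,260:370,::-1],None,fx=6,fy=6,interpolation=cv2.INTER_CUBIC)]))
E
```

```text
t 11.825 pos [564.2  73.8  83.7] shift [ 0.2 -0.2 -3.3] rot [0.0011 0.     0.    ] F [-0.1 -0.7  0.9] w 59.7 q [ 0.02  0.26 -0.3   1.01 -0.    1.59]
knob 0.54 [458.43049632 183.37246214 134.        ] [456.69809056 165.50250838 112.        ]
knob 0.53 [559.93936419  77.79421777 134.        ] [562.53556582  55.42212762 112.        ]
push 0.82 [562.38572865 154.33384272 115.        ] [562.74090132 151.82072638 112.        ]
```

>>> send_rows(rows=[0,0,-25,0,0,0,60,0,0,-50,0,0,0,60,35,0,-60,0,0,0,30,80,0,-60,0,0,0,0,116,0,-60,0,0,0,0])

```text
time_s: 12.6
ee_pos: [564.3, 191.1, 144.1]
eef_rot: [[-0.0, 1.0, 0.002], [1.0, 0.0, 0.0], [0.0, 0.002, -1.0]]
ft_force: [-0.4, 0.1, -0.2]
gripper_width: 5.2
```

```bash
python3 go.py 564 190 60
```

```text
t 12.6 pos [564.3 191.1 144.1] shift [-1.1 -0.5 84.1] rot [ 0.0018 -0.0003  0.    ] F [-0.4  0.1 -0.2] w 5.2 q [ 0.22  0.26 -0.17  1.15 -0.    1.79]
```

>>> send_rows(rows=[0,0,30,0,0,0,0,0,0,60,0,0,0,0,0,0,90,0,0,0,0,-10,0,90,0,0,0,0,-20,0,90,0,0,0,0])

```text
time_s: 13.22
ee_pos: [565.0, 169.1, 54.6]
eef_rot: [[-0.0, 1.0, 0.002], [1.0, 0.0, -0.0], [-0.0, 0.002, -1.0]]
ft_force: [0.2, -0.6, -0.2]
gripper_width: -0.1
```

```bash
python3 go.py 564 190 60;python3 - <<'E'
from h import *
b=env.capture("side")
cv2.imwrite("pics/s9.png",np.vstack([cv2.resize(b[130:300,240:410,::-1],None,fx=3.5,fy=3.5,interpolation=cv2.INTER_CUBIC)]))
E
```

```text
t 13.225 pos [565.  169.1  54.6] shift [20.9 -1.  -5.4] rot [0.0021 0.0001 0.    ] F [ 0.2 -0.6 -0.2] w -0.1 q [ 0.18  0.32 -0.28  0.96 -0.    1.75]
```

Now creep toward the plate, watching the force.

>>> send_rows(rows=[-2,0,0,0,0,0,0,-4,0,0,0,0,0,0,-4,0,0,0,0,0,0])

```text
time_s: 13.65
ee_pos: [564.6, 165.7, 54.2]
eef_rot: [[0.0, 1.0, 0.002], [1.0, -0.0, 0.0], [0.0, 0.002, -1.0]]
ft_force: [-0.0, 0.1, 0.1]
gripper_width: 0.0
```

>>> send_rows(rows=[-1,0,0,0,0,0,0,-2,0,0,0,0,0,0,-2,0,0,0,0,0,0])

```text
time_s: 14.02
ee_pos: [564.2, 163.7, 53.6]
eef_rot: [[-0.0, 1.0, 0.001], [1.0, 0.0, -0.0], [-0.0, 0.001, -1.0]]
ft_force: [-0.4, -0.2, 0.6]
gripper_width: -0.2
```

>>> send_rows(rows=[-1,0,0,0,0,0,0,-2,0,0,0,0,0,0,-2,0,0,0,0,0,0])

```text
time_s: 14.4
ee_pos: [564.3, 161.7, 53.7]
eef_rot: [[0.0, 1.0, 0.001], [1.0, -0.0, -0.0], [-0.0, 0.001, -1.0]]
ft_force: [-0.5, -0.9, 0.2]
gripper_width: -0.0
```

>>> send_rows(rows=[-1,0,0,0,0,0,0,-1,0,0,0,0,0,0])

```text
time_s: 14.65
ee_pos: [564.3, 161.2, 53.7]
eef_rot: [[-0.0, 1.0, 0.001], [1.0, 0.0, 0.001], [0.001, 0.001, -1.0]]
ft_force: [0.4, 2.3, -0.8]
gripper_width: -0.0
```

>>> send_rows(rows=[-1,0,0,0,0,0,0,-1,0,0,0,0,0,0])

```text
time_s: 14.9
ee_pos: [564.3, 159.8, 53.7]
eef_rot: [[-0.0, 1.0, 0.001], [1.0, 0.0, 0.0], [0.0, 0.001, -1.0]]
ft_force: [0.9, 1.4, 0.3]
gripper_width: 0.0
```

>>> send_rows(rows=[-1,0,0,0,0,0,0,-1,0,0,0,0,0,0])

```text
time_s: 15.15
ee_pos: [564.3, 158.6, 53.7]
eef_rot: [[0.0, 1.0, 0.001], [1.0, -0.0, -0.0], [-0.0, 0.001, -1.0]]
ft_force: [-0.2, 1.3, -0.5]
gripper_width: 0.2
```

>>> send_rows(rows=[-1,0,0,0,0,0,0,-1,0,0,0,0,0,0])

```text
time_s: 15.4
ee_pos: [564.3, 157.6, 53.7]
eef_rot: [[0.0, 1.0, 0.001], [1.0, -0.0, -0.0], [-0.0, 0.001, -1.0]]
ft_force: [0.2, 1.2, -0.9]
gripper_width: 0.1
```

>>> send_rows(rows=[-4,0,0,0,0,0,0,-8,0,0,0,0,0,0,-12,0,0,0,0,0,0,-16,0,0,0,0,0,0,-19,0,0,0,0,0,0])

```text
time_s: 16.02
ee_pos: [564.6, 139.1, 53.8]
eef_rot: [[-0.0, 1.0, 0.001], [1.0, 0.0, 0.002], [0.002, 0.001, -1.0]]
ft_force: [1.9, 5.6, -1.3]
gripper_width: 0.1
```

>>> send_rows(rows=[-1,0,0,0,0,0,0,-2,0,0,0,0,0,0,-3,0,0,0,0,0,0,-4,0,0,0,0,0,0,-4,0,0,0,0,0,0])

```text
time_s: 16.65
ee_pos: [564.6, 135.3, 53.8]
eef_rot: [[-0.0, 1.0, 0.002], [1.0, 0.0, 0.001], [0.001, 0.002, -1.0]]
ft_force: [1.5, 3.9, -2.1]
gripper_width: -0.2
```

>>> send_rows(rows=[-1,0,0,0,0,0,0,-2,0,0,0,0,0,0,-3,0,0,0,0,0,0,-4,0,0,0,0,0,0,-4,0,0,0,0,0,0])

```text
time_s: 17.27
ee_pos: [564.7, 131.2, 53.8]
eef_rot: [[-0.0, 1.0, 0.002], [1.0, 0.0, 0.001], [0.001, 0.002, -1.0]]
ft_force: [3.0, 6.1, -1.0]
gripper_width: -0.0
```

```bash
python3 go.py 564 131 60;python3 - <<'E'
from h import *
for c in("side","top"):
  env.capture(c)
  for n,z in(("knob",134),("paddle",61),("carton_long",0)):
    for r in env.spot_point(n,c)[:1]: print(c,n,r["conf"],atz(c,r["point"],z))
E
```

```text
t 17.275 pos [564.7 131.2  53.8] shift [-0.2 -0.6 -6.2] rot [ 0.0017 -0.0009  0.0004] F [ 3.   6.1 -1. ] w -0.0 q [ 0.12  0.31 -0.31  0.96  0.    1.69]
side paddle 0.96 [627.56873275   9.56244629  61.        ]
side carton_long 0.39 [574.5783419   16.49555942   0.        ]
top knob 0.69 [568.48818833  51.59587729 134.        ]
top paddle 0.74 [634.07105595  13.47617928  61.        ]
top carton_long 0.56 [649.5271936  -62.67135196   0.        ]
```

>>> send_rows(rows=[12,0,0,0,0,0,0,20,0,-20,0,0,0,0,20,0,-60,0,0,0,0,20,0,-100,0,0,0,0,0,0,-100,0,0,0,0])

```text
time_s: 18.3
ee_pos: [566.8, 131.2, 157.8]
eef_rot: [[-0.002, 1.0, 0.008], [1.0, 0.002, -0.001], [-0.001, 0.008, -1.0]]
ft_force: [-0.7, 0.0, 1.5]
gripper_width: 0.3
```

>>> send_rows(rows=[-45,0,0,0,0,0,0,-87,0,0,0,0,0,0,-87,0,15,0,0,0,0,-87,0,30,0,0,0,0,-87,0,30,0,0,0,0])

```text
time_s: 18.92
ee_pos: [561.7, 44.5, 121.0]
eef_rot: [[-0.001, 1.0, -0.005], [1.0, 0.001, -0.0], [-0.0, -0.005, -1.0]]
ft_force: [-0.5, 0.3, -0.3]
gripper_width: 0.2
```

```bash
python3 go.py 564 44 108;python3 - <<'E'
from h import *
b=env.capture("side")
for n,z in(("knob",134),("push",115),("carton_long",0)):
  for r in env.spot_point(n,"side")[:2]: print(n,r["conf"],atz("side",r["point"],z))
cv2.imwrite("pics/s10.png",np.vstack([cv2.resize(b[110:250,240:400,::-1],None,fx=4,fy=4,interpolation=cv2.INTER_CUBIC)]))
E
```

```text
t 18.925 pos [561.7  44.5 121. ] shift [-0.5  2.4 13. ] rot [-0.0045  0.      0.001 ] F [-0.5  0.3 -0.3] w 0.2 q [-0.04  0.22 -0.26  1.09 -0.    1.53]
knob 0.58 [564.07688512  47.68729826 134.        ]
push 0.79 [563.94758575 123.77153473 115.        ]
push 0.43 [549.74021941 102.44971859 115.        ]
carton_long 0.86 [646.26421935 -52.15915852   0.        ]
carton_long 0.59 [ 5.67354468e+02 -2.71355979e-01  0.00000000e+00]
```

View pics/s10.png

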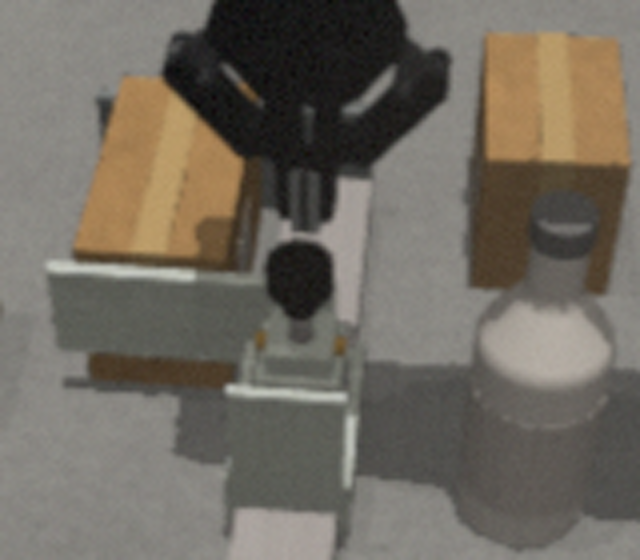

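>>> send_rows(rows=[0,2,4,0,0,0,0,0,2,8,0,0,0,0,0,2,8,0,0,0,0])

```text
time_s: 19.5
ee_pos: [565.8, 43.8, 115.3]
eef_rot: [[-0.0, 1.0, 0.0], [1.0, 0.0, -0.0], [-0.0, 0.0, -1.0]]
ft_force: [-0.0, -0.5, 0.6]
gripper_width: 0.1
```

>>> send_rows(rows=[0,0,3,0,0,0,0,0,0,5,0,0,0,0])

```text
time_s: 19.75
ee_pos: [566.1, 43.7, 110.5]
eef_rot: [[0.0, 1.0, 0.001], [1.0, -0.0, -0.0], [-0.0, 0.001, -1.0]]
ft_force: [0.2, -0.1, 0.9]
gripper_width: 0.3
```

>>> send_rows(rows=[0,0,2,0,0,0,0,0,0,4,0,0,0,0])

```text
time_s: 20.0
ee_pos: [566.2, 43.7, 106.6]
eef_rot: [[0.0, 1.0, 0.001], [1.0, -0.0, 0.0], [0.0, 0.001, -1.0]]
ft_force: [-0.3, -0.2, -0.2]
gripper_width: -0.4
```

>>> send_rows(rows=[0,0,2,0,0,0,0,0,0,3,0,0,0,0])

```text
time_s: 20.25
ee_pos: [566.1, 43.8, 103.5]
eef_rot: [[-0.0, 1.0, 0.001], [1.0, 0.0, 0.0], [0.0, 0.001, -1.0]]
ft_force: [-0.4, -1.0, 0.4]
gripper_width: -0.1
```

>>> send_rows(rows=[0,0,2,0,0,0,0,0,0,3,0,0,0,0])

```text
time_s: 20.5
ee_pos: [566.2, 43.7, 100.6]
eef_rot: [[0.0, 1.0, 0.001], [1.0, -0.0, 0.0], [0.0, 0.001, -1.0]]
ft_force: [-0.2, 0.7, -0.7]
gripper_width: -0.1
```

>>> send_rows(rows=[0,0,2,0,0,0,0,0,0,3,0,0,0,0])

```text
time_s: 20.75
ee_pos: [566.1, 43.8, 97.6]
eef_rot: [[-0.0, 1.0, 0.001], [1.0, 0.0, 0.0], [0.0, 0.001, -1.0]]
ft_force: [-0.0, 0.5, -0.3]
gripper_width: 0.1
```

>>> send_rows(rows=[0,0,2,0,0,0,0,0,0,3,0,0,0,0])

```text
time_s: 21.0
ee_pos: [566.8, 43.6, 95.2]
eef_rot: [[0.0, 1.0, 0.002], [1.0, -0.0, -0.0], [-0.0, 0.002, -1.0]]
ft_force: [0.6, -0.2, 2.2]
gripper_width: 0.2
```

```bash
python3 - <<'E'
from h import *
b=env.capture("side")
for n,z in(("knob",134),("push",115)):
  for r in env.spot_point(n,"side")[:2]: print(n,r["conf"],atz("side",r["point"],z),np.array(r["point"])*[400,640])
for P in((566,44,134),(566,44,120),(566,44,112)): print(P,px("side",P))
cv2.imwrite("pics/s11.png",np.vstack([cv2.resize(b[140:240,260:370,::-1],None,fx=6,fy=6,interpolation=cv2.INTER_CUBIC)]))
# column-darkness profile across fingers/knob
g=b.mean(2).astype(int)
for r in range(150,206,2): print(r,g[r,300:330:2])
E
```

```text
knob 0.71 [567.31186351  43.39630028 134.        ] [172.68 313.28]
push 0.72 [565.54509789 126.91906353 115.        ] [211.4 308.8]
(566, 44, 134) [313.91928958 172.94551261]
(566, 44, 120) [313.9276085  178.25027663]
(566, 44, 112) [313.9322635  181.21865261]
150 [23 20 25 19 29 25 18 53 28 21 29 37 54 37 29]
152 [24 29 26 25 28 19 25 51 27 25 25 35 33 26 33]
154 [ 28  22  29  26  14  30  35 107  35  20  31  27  27  32  31]
156 [24 21 28 22 20 28 37 83 33 24 31 30 24 28 30]
158 [27 22 20 22 26 28 24 30 30 26 28 30 31 34 31]
160 [44 65 38 27 23 17 27 30 27 28 28 33 35 27 29]
162 [ 56  66  54  87  30  33  42  32  26  26  30 108 144 123  99]
164 [ 62  60  60  96  28  58  59  54  60  29  33 136 158 155 156]
166 [ 72  60  77  93  31  57  56  53  59  25  43 134 158 158 160]
168 [ 71  61  91  96  30  61  55  51  62  31  38 138 159 157 159]
170 [ 90  64  95  98  32  59  59  52  61  29  52 154 158 156 157]
172 [ 75  65 108 106  35  56  57  52  60  34  53 152 159 159 158]
174 [ 69  65 119  95  28  58  57  54  59  29  27  87 156 159 160]
176 [ 68  69 118  65  24  53  57  56  61  27  28  53 154
[... 233 characters left out ...]
 28  23  25  25  24  29  66 141 159 157]
186 [ 85  85  85  84  74  39  30  29  30  28  59  88 142 157 154]
188 [ 85  86  88  86 109  93  33  22  20  50 103 107 138 159 148]
190 [ 86  84  86 109 109 112  70  41  55  93 111 114 111 123 142]
192 [ 84  86  83 104 112 110  80  73  75  93 111 113 100 105  91]
194 [ 85  87  82  95 112 112  82  69  70  92 115 112  83  92  96]
196 [ 90 121  79 100 120 119 112 102 101 112 115 108  84  90  99]
198 [ 91 118  92 109 120 126 122 117 109 113 114 104  78  89 104]
200 [108 119 102  95  89  89  90  90  91  94  90  96 108  89 104]
202 [104 111 120 100  89  86  89  91  88  87  90  92 106  80 108]
204 [106 107 120 118 111 115 113 115 108 103  98 100 107  87 113]
```

>>> send_rows(rows=[0,0,2,0,0,0,0,0,0,4,0,0,0,0])

```text
time_s: 21.4
ee_pos: [566.4, 43.7, 90.8]
eef_rot: [[0.0, 1.0, 0.001], [1.0, -0.0, -0.0], [-0.0, 0.001, -1.0]]
ft_force: [-0.3, -0.3, 2.9]
gripper_width: 0.1
```

>>> send_rows(rows=[0,0,3,0,0,0,0,0,0,6,0,0,0,0,0,0,9,0,0,0,0,0,0,9,0,0,0,0])

```text
time_s: 21.9
ee_pos: [565.2, 44.1, 80.6]
eef_rot: [[-0.0, 1.0, -0.001], [1.0, 0.0, 0.001], [0.001, -0.001, -1.0]]
ft_force: [0.2, 0.2, -0.4]
gripper_width: 0.2
```

>>> send_rows(rows=[0,0,2,0,0,0,0,0,0,4,0,0,0,0,0,0,4,0,0,0,0])

```text
time_s: 22.28
ee_pos: [566.2, 43.8, 77.6]
eef_rot: [[-0.0, 1.0, 0.001], [1.0, 0.0, 0.0], [0.0, 0.001, -1.0]]
ft_force: [-0.1, 0.3, -0.5]
gripper_width: 0.0
```

>>> send_rows(rows=[0,0,2,0,0,0,0,0,0,3,0,0,0,0,0,0,3,0,0,0,0])

```text
time_s: 22.65
ee_pos: [567.1, 43.7, 77.3]
eef_rot: [[-0.0, 1.0, 0.003], [1.0, 0.0, -0.0], [-0.0, 0.003, -1.0]]
ft_force: [-4.8, -0.0, 12.2]
gripper_width: -0.2
```

```bash
python3 - <<'E'
from h import *
env.capture("side")
for n,z in(("knob",112),("push",115)):
  for r in env.spot_point(n,"side")[:2]: print(n,r["conf"],atz("side",r["point"],z),np.array(r["point"])*[400,640])
E
```

```text
knob 0.57 [565.81535515  36.09394775 112.        ] [178.48  314.496]
push 0.64 [563.89550227 119.49411196 115.        ] [208.48  310.208]
```

>>> send_rows(rows=[0,0,2,0,0,0,0,0,0,2,0,0,0,0])

```text
time_s: 23.05
ee_pos: [567.3, 43.7, 77.2]
eef_rot: [[-0.0, 1.0, 0.004], [1.0, 0.0, -0.0], [-0.0, 0.004, -1.0]]
ft_force: [-7.7, -0.5, 22.0]
gripper_width: -0.0
```

>>> send_rows(rows=[0,0,2,0,0,0,0,0,0,2,0,0,0,0])

```text
time_s: 23.3
ee_pos: [567.4, 43.7, 77.0]
eef_rot: [[-0.0, 1.0, 0.004], [1.0, 0.0, -0.001], [-0.001, 0.004, -1.0]]
ft_force: [-11.1, -0.4, 32.0]
gripper_width: 0.1
```

>>> send_rows(rows=[0,0,-10,0,0,0,0,0,0,-50,0,0,0,0,0,0,-90,0,0,0,0,50,0,-110,0,0,0,0,110,0,-110,0,0,0,0])

```text
time_s: 23.92
ee_pos: [568.4, 154.3, 183.3]
eef_rot: [[0.003, 1.0, 0.006], [1.0, -0.003, 0.001], [0.001, 0.006, -1.0]]
ft_force: [1.2, -0.8, -0.5]
gripper_width: -0.0
```

>>> send_rows(rows=[0,60,-20,0,0,0,0,0,120,-20,0,0,0,0,0,120,-20,0,0,0,0])

```text
time_s: 24.3
ee_pos: [689.5, 153.7, 198.0]
eef_rot: [[0.001, 1.0, 0.0], [1.0, -0.001, -0.0], [-0.0, 0.0, -1.0]]
ft_force: [-2.0, -0.9, -0.8]
gripper_width: 0.3
```

```bash
python3 go.py 564 44 100; python3 - <<'E'
from h import *
for k in range(2):
  I={c:env.capture(c) for c in("side","top")}
  S={}
  for c in I:
    for n,z in(("knob",112),("push",115),("paddle",61),("carton_long",0)):
      for r in env.spot_point(n,c)[:1]: print(c,n,round(r["conf"],2),atz(c,r["point"],z).round(1),(np.array(r["point"])*[400,640]).round(1)); S[c,n]=r["point"]
  if ("top","knob") in S and ("side","knob") in S: print("tri",tri(S["top","knob"],S["side","knob"]))
for P in((565,44,134),(565,44,116),(565,44,112)): print(P,px("side",P),px("top",P))
a=cv2.resize(I["side"][120:260,240:400,::-1],None,fx=4.2,fy=4.2,interpolation=cv2.INTER_CUBIC)
cv2.imwrite("pics/s12.png",a)
E
```

```text
t 24.3 pos [689.5 153.7 198. ] shift [-109.7 -125.5   98. ] rot [ 0.0004  0.0003 -0.0006] F [-2.  -0.9 -0.8] w 0.3 q [ 0.13  0.42  0.18  1.33 -0.    1.7 ]
side knob 0.71 [563.8  50.2 112. ] [183.5 314.7]
side push 0.7 [564.5 130.2 115. ] [212.8 309.1]
side paddle 0.74 [626.6  11.3  61. ] [185.7 287.5]
side carton_long 0.62 [644.6 -60.5   0. ] [182.4 286.2]
top knob 0.67 [564.2  47.2 112. ] [192.3 338.4]
top paddle 0.78 [629.7  12.6  61. ] [170.8 352.1]
top carton_long 0.72 [648.2 -65.9   0. ] [170.2 380.4]
tri (array([564.44950451,  47.11155111, 109.10599177]), np.float64(0.6414697468575707))
side knob 0.54 [563.8  43.3 112. ] [181.1 315.1]
side push 0.91 [564.  123.3 115. ] [210.  309.9]
side paddle 0.84 [629.9  12.9  61. ] [186.1 285.8]
side carton_long 0.86 [647.1 -43.6   0. ] [187.3 284. ]
top knob 0.74 [567.4  48.1 112. ] [191. 338.]
top push 0.21 [565.7  52.5 115. ] [191.4 336.1]
top carton_long 0.77 [643.2 -62.2   0. ] [172. 379.]
tri (array([564.75978397,  48.38183506, 117.25157974]), np.float64(3.1364352665114685))
(565, 44, 134) [314.43517277 172.98706997] [340.0318456  190.24992903]
(565, 44, 116) [314.43703414 179.78155548] [339.77349216 191.71401196]
(565, 44, 112) [314.43743919 181.260099  ] [339.71735817 192.03212192]
```

```bash
python3 - <<'E'
from h import *
a=env.capture("side")[:,:,::-1]; o=cv2.imread("pics/side0.png")
z=lambda i,y,x:cv2.resize(i[y-30:y+40,x-33:x+33],None,fx=6,fy=6,interpolation=cv2.INTER_CUBIC)
cv2.imwrite("pics/cmp.png",np.hstack([z(o,193,312),z(a,182,314)]))
for n,i,y0,x in(("old",o,193,314),("new",a,182,315)):
  g=i.mean(2); print(n,[int(g[r,x-2:x+3].mean()) for r in range(y0-20,y0+40)],"from row",y0-20)
E
```

```text
old [153, 153, 153, 153, 153, 154, 152, 152, 154, 152, 152, 152, 151, 147, 95, 47, 34, 37, 34, 35, 36, 34, 36, 38, 35, 37, 33, 29, 31, 30, 30, 30, 29, 38, 73, 101, 116, 136, 111, 89, 88, 96, 137, 169, 141, 101, 102, 162, 180, 139, 98, 85, 84, 86, 86, 87, 87, 87, 87, 87] from row 173
new [167, 167, 167, 166, 166, 166, 166, 166, 166, 166, 166, 166, 166, 160, 113, 58, 38, 37, 38, 36, 37, 36, 37, 37, 36, 38, 33, 30, 29, 31, 30, 28, 30, 45, 92, 112, 126, 127, 106, 94, 92, 95, 113, 124, 108, 100, 112, 119, 101, 93, 91, 90, 91, 90, 92, 92, 91, 91, 91, 93] from row 162
```

View pics/cmp.png

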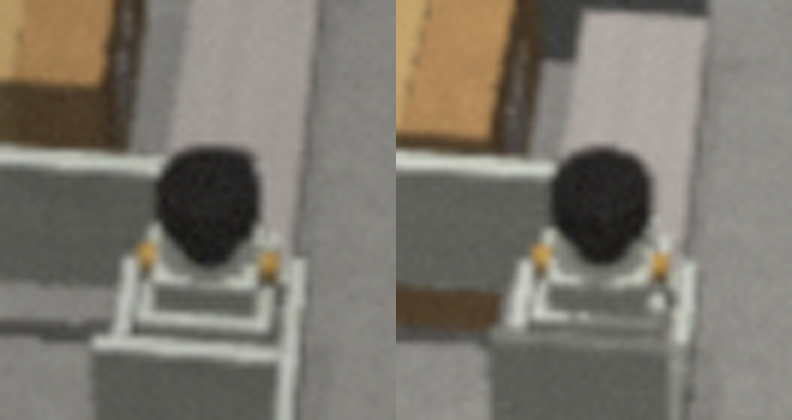

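>>> send_rows(rows=[0,0,-10,0,0,0,0,0,0,-10,0,0,0,0,0,0,-10,0,0,0,0,0,0,-10,0,0,0,0])

```text
time_s: 25.85
ee_pos: [686.0, 153.7, 210.7]
eef_rot: [[0.0, 1.0, 0.001], [1.0, -0.0, -0.0], [-0.0, 0.001, -1.0]]
ft_force: [-0.0, 0.7, -0.8]
gripper_width: 0.4
```

```bash
python3 go.py 564 44 100; python3 -c "
from bench import env
print(env.sign_off())"
```

```text
t 25.85 pos [686.  153.7 210.7] shift [-109.7 -122.1  110.6] rot [ 0.0007  0.     -0.0001] F [-0.   0.7 -0.8] w 0.4 q [ 0.13  0.41  0.19  1.35 -0.    1.7 ]
the job is handed in; nothing more can be done
None
```

The job is done and handed in at about 26 s; no verdict was reported. I pulled the pin up about 23 mm and let go of it there. I then pushed the stop about 30 mm, to the y = 39 hole for the 150 mm carton, and pressed the pin down to a hard stop.

**What the last checks showed**
- **Pin home:** in the last picture the knob sits on the stop's neck exactly as it did when pinned at the start. The row profiles through it match.
- **Stop position:** the knob and stop had moved about 11 pixels, which is about 30 mm.
- **Push force:** the wrist read about 6 N at most while pushing the carton. It reached 32 N while pressing the pin onto its stop.
- **Carton and clearance:** I did not measure the carton's gap to the fence. It should be within 4 mm, going by the stop's position. The arm was clear of everything at hand-in.

**What disagreed**
- **Tool height:** the fingertips sat well higher than the reported tool height, by about 26 mm in the pictures and 38 mm when they touched the knob. My first close at the knob therefore missed it without touching anything, and I corrected for the offset from pictures and contact.
- **Pin travel:** pressing the pin home measured about 18 mm of travel from first contact, against 22 mm nominal. I relied on the picture for "home".
- **Other objects:** I did not measure the parked cartons, bottle and tape roll again at the end.

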